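# Move the board vise to the other ball base and lock its coupler

### The arm

A 6-joint arm with a two-finger parallel gripper is mounted at the origin on the work surface. World frame = base frame: x ahead of the robot, y to its left, z up, the work surface at z = 0. Lengths are in m, angles in degrees, forces in N, time in s.
With the tool pointing down it reaches from about 0.35 to 0.875 m from the base axis. Payload 4.2 kg.
Tool frame: the origin (TCP) lies on the centre line of the jaws, within the pads' length; the fingertips stand tip_reach ahead of it and the grasp point (between the pads) is the TCP (tip_reach is the distance from the TCP to the fingertips, in m); z points along the fingers, y is the line along which they close (so a half turn about z gives the same grasp; the last joint's range is limited). The gripper opens to 87 mm and grips with 3 to 60 N. Pads are 19 mm wide; open, the fingers measure 117 mm over their backs; the gripper's body (75 mm by 190 mm) begins 51 mm behind the grasp point.
Start: joints at [-51.417, 22.042, 0.453, 0, -68.411, -14.817], TCP at [0.252, -0.572, 0.242] pointing down, gripper open.
Joint ranges: [-179.83, 179.83], [-69.29, 118.12], [-61.27, 80.66], [-181.25, 117.63], [-171.15, -9.14], [-177.46, 177.46]. Speed limits (degrees/s): [159.86, 159.86, 180, 180, 180, 180].

### API

Orientations are given as a 3x3 rotation matrix whose columns are the frame's x, y, z axes.
In Python, from station import sense, capture, finish_job, tip_reach gives the robot as it stands.
- The arm moves only by the tool arm_command, never from a script. Its argument "deltas" is a list of rows, each a list of 7 numbers: the turn, a rotation vector about the tool's x, y, z in rad, then the shift along the tool's x, y, z in cm, then the closure, from -1 (fully open) to 1 (shut), so that 0 is half open. In form: [[rx, ry, rz, dx, dy, dz, hand], ...]. A call has 1 to 8 rows; each row is the pose to reach, as a shift and turn from the pose commanded when the call began, along the tool's axes at that moment; what a row does not reach only later rows make up. A row lasts 1/12 s, in which the tool goes at most 41.7 mm and 7.16 degrees, less where a joint would pass 70% of its speed; a pose out of reach is approached as far as the arm can. A call with a gripper value outside its range is refused whole. The fingers move at their own pace and stop on an object; the grip force is fixed at half the most. Time passes only in rows, so rows that repeat a pose let the fingers close. It gives the time, the measured TCP pose, the force, the opening and the grip force at its end, in the units of the state.
- sense(): the state, without advancing time (a new reading comes with each control period).
- capture(name): name is "side" or "top" or "wrist"; returns a dict with "pixels" (420x560x3 uint8, blue, green, red), "fovy" (degrees; the focal length in pixels is half the picture's height over the tangent of half this angle, whatever the lens; pixels are square), "cx", "cy" (the principal point, pixels), "k1" (the pictures are not rectified: a ray, as slopes to the right and down, at radius r is drawn at 1 + k1 r^2 times it, then the intrinsics apply), "rvec" (rotation vector, rad) and "tvec" (3), from world to camera coordinates, as OpenCV has them. Camera axes: x right, y down, z forward; pixel columns grow to the right and rows downward; lengths in m; the calibration is good to about 2 mm. A picture is of the moment at which its call begins. There is no depth.
- finish_job(): hands the job in; it is judged then, once.
The state is a dict: "time_s": time; "joints": joint angles; "joint_velocities": joint speeds; "effort": joint torques, N m; "tcp_pos": TCP position; "ee_rot": TCP orientation; "wrist_force": force on the tool from outside, world axes, zero at the start; "moment": the same for the moment, N m; "gripper_width": opening from 0.0 (shut) to 1.0 (fully open); "gripper_force": force on a finger pad.
Only numpy, scipy, OpenCV 4.12 (cv2) and the standard library are available. Lean on these libraries where they do the work, as an engineer would, in place of code of your own. Each camera call takes 0.05 s, during which the arm holds its last target. There are 200 camera calls.

### The job

Move the board vise from the round-footed base to the square-footed one: swing its lock handle fully up to free it, lift it off, lower its socket over the ball of the square post until it sits flat on the collar, and then press the handle fully down to lock it there. Set the vise down, do not drop it, and leave the other things on the bench where they are.

Things in the scene. Friction and masses are not known exactly. Their poses are not given: they have to be found in the camera images.
- vise: Empty board vise, 0.7 kg. From below: grey round socket housing 48 mm across, 48 mm high, with a flange 64 mm across at its foot; on it a level aluminium rail along the vise's y with a black-faced jaw near each end and a small black knob at the -y end. The lock handle sticks out to the vise's -x. Origin: centre of the housing's underside (the foot), z up.
- rail_mid (a point): Middle of the vise's rail, 61 mm above the foot, on the vise's axis: balance point and place to grip. The rail is a bar 190 mm long (y), 22 mm wide (x), 18 mm high, bare for 55 mm each side of its middle; the jaws' tops are 33 mm above this point, the housing's top 13 mm below it. Axes as vise.
- socket (a point): On the vise's axis 22 mm above the foot: where the ball's centre lies when the foot is flat on the collar. The socket is a round bore 33.6 mm across, 40 mm deep, open below. With the handle down a latch fork reaches across the bore under the ball: the vise can then neither be lifted off a ball nor put on one. Axes as vise.
- handle (a joint): Angle of the vise's lock handle (rad). 0 = fully down, locked (the handle slopes 20 degrees below level); 0.95 = fully up at its stop (34 degrees above level). The latch is clear of the ball from about 0.85 up. Light friction, about 1 N at the knob, keeps it where it is left; no spring.
- handle_hinge (a point): The handle's hinge axis, which runs along the vise's y: 30 mm to -x of the vise's axis and 34 mm above its foot. Fixed to the vise; axes as vise.
- handle_knob (a point): Centre of the black ball knob, 26 mm across, at the end of the lock handle, 80 mm from the hinge on a steel rod 9 mm thick; free for 40 mm beside it. At the handle's angle q this point lies 80*cos(q-0.35) mm to the vise's -x of the hinge and 80*sin(q-0.35) mm above it. Its frame equals the vise's at q = 0 and turns by q about y.
- round_base: Heavy grey base with a ROUND foot 120 mm across, fixed to the bench; the vise starts locked on it. On top a flat steel collar 66 mm across, its face 60 mm above the bench, a neck, and a steel ball 30 mm across. Origin: centre of the underside, z up.
- round_ball (a point): Centre of the round base's ball, on its axis, 22 mm above its collar and 82 mm above the bench.
- square_post: Base with a SQUARE foot plate (104 x 104 x 8 mm, a screw in each corner) and a square aluminium column 40 x 40 mm, fixed to the bench; its ball starts empty. On top a flat steel collar 66 mm across, its face 85 mm above the bench, a neck, and a steel ball 30 mm across like the other. Origin: centre of the underside, z up.
- post_ball (a point): Centre of the square post's ball, on its axis, 22 mm above its collar and 107 mm above the bench; the ball's top is 122 mm above the bench. The vise may sit on it facing any way round.
- board: Bystander: bare green circuit board, 90 x 56 x 3 mm with parts to 12 mm high, lying flat between the two bases. Origin: centre of its underside.
- tweezers: Bystander: steel tweezers, 125 mm long, 6 mm high, lying flat between the two bases. Origin: centre of its underside.
- flux_jar: Bystander: small white jar with black cap, 42 mm across, 36 mm high, standing behind the two bases. Origin: centre of its underside.
- solder_reel: Bystander: reel of solder wire lying on its flange, 60 mm across, 44 mm high, at the right. Origin: centre of its underside.
- pump_pot: Bystander: white solvent pump pot with steel top, 68 mm across, about 90 mm high, at the right. Origin: centre of its underside.
- driver: Bystander: screwdriver with black handle, 170 mm long, lying along x at the left; origin at the middle of its underside.
- tip_cleaner: Bystander: pot of brass wool for cleaning iron tips, 80 mm across, 66 mm high, at the left. Origin: centre of its underside.
- parts_tray: Bystander: white divided parts tray, 130 x 85 x 22 mm, at the far right. Origin: centre of its underside.
Not all that is in view belongs to the job. What is shaped like the vise but orange is not meant. Leave any brown look-alike of the square_post alone.

How it is judged:
By the outcome, as a careful person would: the job done as asked, in the order asked, and still so for the second after the job is handed in, with the robot touching nothing.
It also fails if it takes over 70 s, if anything falls off the work surface, if the arm or the gripper's body presses on something with over 40 N, if the wrist force passes 120 N, or if a joint passes its speed limit or range.

## Working session

There is one attempt and no reset: what is moved stays moved. The work goes in short steps, Python scripts to look and compute and a tool call to move; the robot and the scene stay as the last step left them, time stands still between calls to the robot, and variables do not carry over. Pictures are saved under pics/ and viewed, at most 10 in all, crops included, and the job is handed in when it is done.

Besides the shell and the picture viewer there is one more tool, called after ">>>" as name(argument=value, ...) on one line, values as JSON. arm_command: Moves the arm, as the interface text tells. Its arguments: {"type":"object","properties":{"deltas":{"type":"array"}},"required":["deltas"]}

```bash
mkdir -p pics; cat > h.py <<'E'
import numpy as np, cv2
from station import sense, capture, tip_reach
def cam(n):
    c=capture(n); im=np.ascontiguousarray(c["pixels"]); h=im.shape[0]
    f=h/2/np.tan(np.radians(c["fovy"])/2)
    K=np.array([[f,0,c["cx"]],[0,f,c["cy"]],[0,0,1.]])
    D=np.array([c["k1"],0,0,0.]); return im,K,D,np.array(c["rvec"],float),np.array(c["tvec"],float)
def proj(C,P): return cv2.projectPoints(np.array(P,float).reshape(-1,3),C[3],C[4],C[1],C[2])[0].reshape(-1,2)
def ray(C,uv):
    p=cv2.undistortPoints(np.array(uv,float).reshape(-1,1,2),C[1],C[2]).reshape(-1,2)
    R=cv2.Rodrigues(C[3])[0]; d=np.c_[p,np.ones(len(p))]@R
    return -R.T@C[4].ravel(), d
def onz(C,uv,z):
    o,d=ray(C,uv); z=np.broadcast_to(z,len(d)); return o+d*((z-o[2])/d[:,2])[:,None]
E
python3 - <<'E'
from h import *
import pickle
print(tip_reach,sense())
a={n:cam(n) for n in("side","top","wrist")}
pickle.dump(a,open("c0.pkl","wb"))
for n in a:
    R=cv2.Rodrigues(a[n][3])[0];print(n,-R.T@a[n][4].ravel(),R[2])
cv2.imwrite("pics/top.png",a["top"][0]);cv2.imwrite("pics/side.png",a["side"][0]);cv2.imwrite("pics/w.png",a["wrist"][0])
E
```

```text
0.019 {'time_s': 0.0, 'joints': array([-5.14181325e+01,  2.20909622e+01,  3.78380475e-01, -2.72210758e-02,
       -6.84101090e+01, -1.48163723e+01]), 'joint_velocities': array([-0.08009928, -0.01059169, -0.00434563,  0.09450786, -0.0408435 ,
       -0.00845584]), 'effort': array([ 1.17932461e-03, -3.90664780e+01,  1.87404907e+01,  4.21990067e+00,
        1.08454694e-02, -2.26276366e-04]), 'tcp_pos': array([ 0.25165305, -0.57148213,  0.24045246]), 'ee_rot': array([[-9.15273093e-01, -4.02832701e-01, -9.90058459e-04],
       [-4.02833899e-01,  9.15271025e-01,  1.94940471e-03],
       [ 1.20887855e-04,  2.18306679e-03, -9.99997610e-01]]), 'wrist_force': array([ 0.05617554,  0.24320074, -0.43232105]), 'moment': array([-0.07031941,  0.00501319,  0.03210332]), 'gripper_force': 0.0, 'gripper_width': 0.9985884453876943}
side [0.29010687 0.94922424 0.70573995] [ 0.21514292 -0.8418621  -0.49495628]
top [ 0.31974384 -0.04176208  1.35254858] [ 0.15810164 -0.02047658 -0.98721051]
wrist [ 0.18809147 -0.59887288  0.38298377] [ 0.23045405  0.10227801 -0.96769321]
```

View pics/top.png

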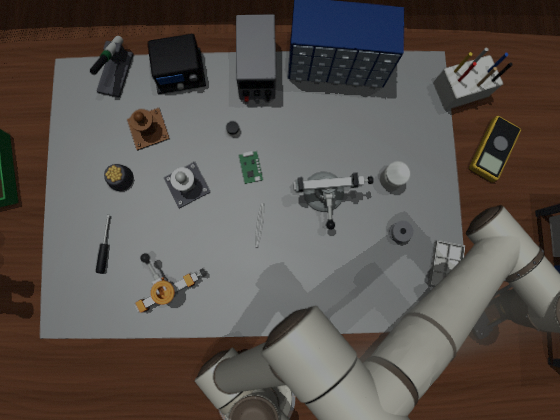

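View pics/side.png

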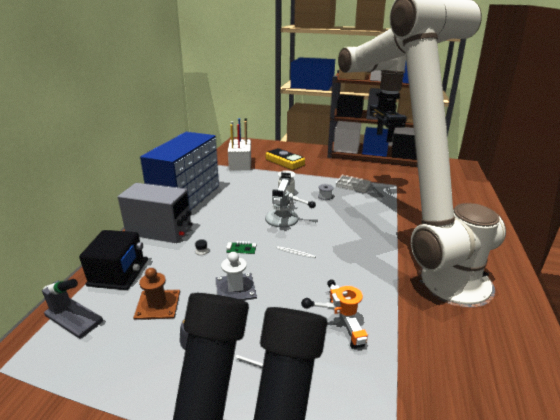

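Top view: grey vise on the round base around (328,185), with its knob at (331,225). The orange look-alike is at (162,292). The grey square post is at (187,183) and its brown look-alike at (147,125). I choose the grey vise and the grey post, and check both in one close crop.

```bash
python3 - <<'E'
from h import *
import pickle
a=pickle.load(open("c0.pkl","rb"));im=a["top"][0]
c1=cv2.resize(im[160:240,280:380],None,fx=6,fy=6,interpolation=cv2.INTER_CUBIC)[:, :600]
c2=cv2.resize(im[155:215,155:215],None,fx=3.2,fy=3.2,interpolation=cv2.INTER_CUBIC)
o=np.zeros((480,800,3),np.uint8);o[:,:600]=c1;o[:192,605:797]=c2
s=a["side"][0][165:230,258:322];o[200:395,605:797]=cv2.resize(s,(192,195),interpolation=cv2.INTER_CUBIC)
cv2.imwrite("pics/crop.png",o)
C=a["top"]
# first estimates
print(onz(C,[(331,225),(297,188),(371,180),(187,183)],[.0,.16,.12,.107]))
E
```

```text
[[ 0.47891436 -0.22913147  0.        ]
 [ 0.55879824 -0.1224352   0.16      ]
 [ 0.58496845 -0.32693128  0.12      ]
 [ 0.58967835  0.17247131  0.107     ]]
```

View pics/crop.png

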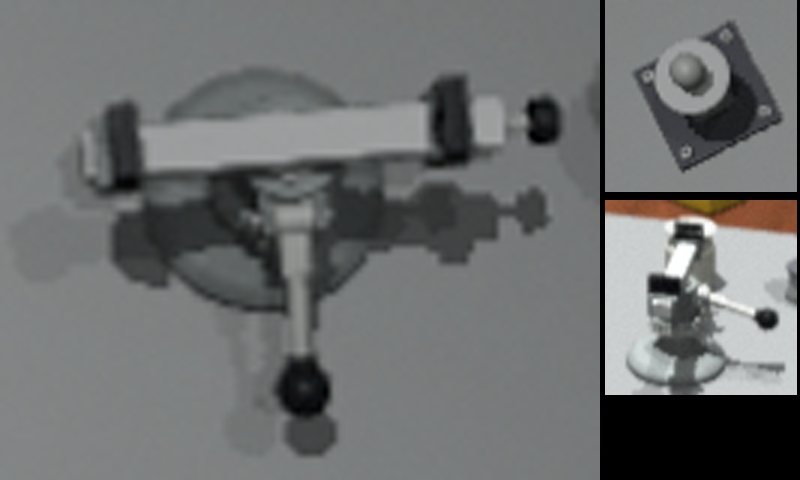

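The crop confirms both: grey vise with its jaws at about (300.7,184.2) and (355.3,180.0) and knob at (330.5,224.5), and grey post with its ball at (180.9,177.5). In the side view the vise knob is at (311.7,204.3) and the post ball at about (234,257).

```bash
python3 - <<'E'
from h import *
import pickle
from scipy.optimize import least_squares
a=pickle.load(open("c0.pkl","rb"));T,S=a["top"],a["side"]
def cr(u,v):return [280+u/6-.4,160+v/6-.4]
kn=[-.030-.08*np.cos(.35),0,.094-.08*np.sin(.35)]
L=np.array([kn,[0,.095,.130],[0,-.095,.130]])
uv=np.array([cr(303,387),cr(88,160),cr(505,120)])
def W(p):
    c,s=np.cos(p[2]),np.sin(p[2]);return L@np.array([[c,-s,0],[s,c,0],[0,0,1]]).T+[p[0],p[1],0]
def f(p):
    w=W(p);return np.r_[(proj(T,w)-uv).ravel(),(proj(S,w[:1])-[[311.7,204.3]]).ravel()]
r=least_squares(f,[.58,-.22,0]);print(r.x,np.degrees(r.x[2]),r.fun.round(1),W(r.x))
print(onz(T,[cr(265,188)],.01))
g=lambda p:np.r_[proj(T,[[*p,.107]])[0]-[369.6/2-4.3,177.2],0*proj(S,[[*p,.107]])[0]]
b=least_squares(g,[.59,.17]);print(b.x,proj(S,[[*b.x,.107]]))
print("rail dir mid",onz(T,[cr(124,145),cr(452,120)],.154))
s=sense();R=s["ee_rot"];print("knob rel tool cm",R.T@(W(r.x)[0]-s["tcp_pos"])*100)
E
```

```text
[ 0.57757244 -0.21100976  0.0762695 ] 4.369920562094997 [ 0.6  0.3 -0.4 -0.2  0.3 -0.2 -0.   1.1] [[ 0.4727283  -0.21902171  0.06656818]
 [ 0.57033386 -0.11628593  0.13      ]
 [ 0.58481102 -0.30573358  0.13      ]]
[[ 0.57853301 -0.2107728   0.01      ]]
[0.60623627 0.19039718] [[234.15831513 257.193799  ]]
rail dir mid [[ 0.57111363 -0.13175461  0.154     ]
 [ 0.57950577 -0.27633432  0.154     ]]
knob rel tool cm [-34.43476856  23.3400316   17.45232352]
```

>>> arm_command(deltas=[[0,0,0.1,-3.4,2.3,0,-1],[0,0,0.2,-6.8,4.6,0,-1],[0,0,0.3,-10.2,6.9,0,-1],[0,0,0.345,-13.6,9.2,0,-1],[0,0,0.345,-17,11.5,0,-1],[0,0,0.345,-20.4,13.8,0,-1],[0,0,0.345,-23.8,16.1,1,-1],[0,0,0.345,-27,18.3,2,-1]])

```text
time_s: 0.82
tcp_pos: [0.4262, -0.2939, 0.2219]
ee_rot: [[-0.998, -0.07, 0.002], [-0.07, 0.998, -0.001], [-0.002, -0.001, -1.0]]
wrist_force: [0.1, 0.4, 0.1]
gripper_width: 1.002
gripper_force: 0.0
```

```bash
cat >> h.py <<'E'
def rel(P,yaw=.07):
    s=sense();R=s["ee_rot"];P=np.array(P,float)
    Rt=np.array([[-np.cos(yaw),-np.sin(yaw),0],[-np.sin(yaw),np.cos(yaw),0],[0,0,-1.]]).T
    Rt=np.array([[-np.cos(yaw),-np.sin(yaw),0],[-np.sin(yaw),np.cos(yaw),0],[0,0,-1.]])
    print("t",round(s["time_s"],2),"tcp",s["tcp_pos"].round(4),"F",s["wrist_force"].round(1),"w",round(s["gripper_width"]*87,1))
    print("shift cm",(R.T@(P-s["tcp_pos"])*100).round(2),"turn",cv2.Rodrigues(R.T@Rt)[0].ravel().round(3))
E
python3 -c "
from h import *
rel([.4727,-.219,.14])"
```

```text
t 0.82 tcp [ 0.4262 -0.2939  0.2219] F [0.1 0.4 0.1] w 87.2
shift cm [-5.14  7.15  8.2 ] turn [-0.001  0.002 -0.   ]
```

>>> arm_command(deltas=[[0,0,0,-2.5,3.5,0.5,-1],[0,0,0,-5.1,7.1,2,-1],[0,0,0,-5.1,7.1,5,-1],[0,0,0,-5.1,7.1,5,-1],[0,0,0,-5.1,7.1,5,-1]])

```text
time_s: 1.23
tcp_pos: [0.4703, -0.2206, 0.1702]
ee_rot: [[-0.997, -0.071, -0.004], [-0.071, 0.997, 0.0], [0.004, 0.001, -1.0]]
wrist_force: [0.1, -0.8, -0.1]
gripper_width: 0.998
gripper_force: 0.0
```

```bash
python3 - <<'E'
from h import *
import pickle
C=cam("wrist");pickle.dump(C,open("w1.pkl","wb"))
print(proj(C,[[.4727,-.219,.0666],[.5775,-.211,.130]]))
rel([.4727,-.219,.0666])
cv2.imwrite("pics/w1.png",C[0])
E
```

```text
[[277.88664044 227.4137011 ]
 [278.84681039 418.08079921]]
t 1.28 tcp [ 0.4712 -0.2215  0.1717] F [0.7 0.2 0.4] w 86.8
shift cm [-0.18  0.25 10.51] turn [-0.001 -0.001  0.001]
```

View pics/w1.png

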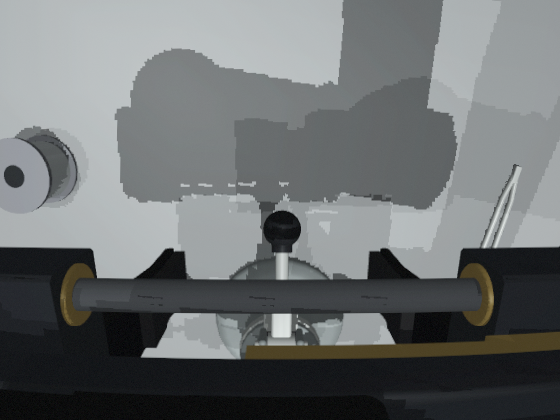

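Wrist view: the knob is at (282,229) between the open fingers (predicted (278,227)), with the rod straight below it and the reel far left.

```bash
python3 - <<'E'
from h import *
import pickle
C=pickle.load(open("w1.pkl","rb"))
p=onz(C,[(282,229)],.0666)[0];print(p)
rel([p[0],p[1],.071])
E
```

```text
[ 0.47364678 -0.21604818  0.0666    ]
t 1.28 tcp [ 0.4712 -0.2215  0.1717] F [0.7 0.2 0.4] w 86.8
shift cm [-0.3   0.53 10.07] turn [-0.001 -0.001  0.001]
```

>>> arm_command(deltas=[[0,0,0,-0.2,0.4,2.5,-1],[0,0,0,-0.2,0.4,5,-1],[0,0,0,-0.2,0.4,7.5,-1],[0,0,0,-0.2,0.4,9.2,-1],[0,0,0,-0.2,0.4,10,-1],[0,0,0,-0.2,0.4,10,-1],[0,0,0,-0.2,0.4,10,-0.4]])

```text
time_s: 1.87
tcp_pos: [0.4737, -0.2181, 0.0728]
ee_rot: [[-0.998, -0.069, 0.002], [-0.069, 0.998, -0.001], [-0.002, -0.001, -1.0]]
wrist_force: [0.1, 0.0, 1.0]
gripper_width: 0.974
gripper_force: 0.0
```

>>> arm_command(deltas=[[0,0,0,0,0,0,0.2],[0,0,0,0,0,0,0.6],[0,0,0,0,0,0,0.8],[0,0,0,0,0,0,0.8],[0,0,0,0,0,0,0.8],[0,0,0,0,0,0,0.8]])

```text
time_s: 2.37
tcp_pos: [0.473, -0.2171, 0.0718]
ee_rot: [[-0.998, -0.07, 0.0], [-0.07, 0.998, -0.0], [-0.0, -0.0, -1.0]]
wrist_force: [-0.5, -0.1, 0.1]
gripper_width: 0.553
gripper_force: 0.0
```

```bash
python3 - <<'E'
from h import *
s=sense();rel([.4727,-.2175,.071])
# arc offsets cm (tool x = -vise x, tool z down)
for q in np.linspace(0,.95,9):
    print(round(q,2),((80*(np.cos(q-.35)-np.cos(.35)))/10).round(2),(-8*(np.sin(q-.35)+np.sin(.35))).round(2))
E
```

```text
t 2.37 tcp [ 0.473  -0.2171  0.0718] F [-0.5 -0.1  0.1] w 48.2
shift cm [ 0.03 -0.04  0.08] turn [-0.  0. -0.]
0.0 0.0 -0.0
0.12 0.27 -0.91
0.24 0.43 -1.85
0.36 0.48 -2.79
0.48 0.42 -3.74
0.59 0.25 -4.67
0.71 -0.03 -5.58
0.83 -0.42 -6.45
0.95 -0.91 -7.26
```

>>> arm_command(deltas=[[0,0,0,0,0,0,0.8],[0,0,0,0,0,0,0.8],[0,0,0,0,0,0,0.8],[0,0,0,0,0,0,0.8],[0,0,0,0,0,0,0.8],[0,0,0,0,0,0,0.8]])

```text
time_s: 2.87
tcp_pos: [0.4728, -0.2171, 0.0714]
ee_rot: [[-0.998, -0.07, -0.0], [-0.07, 0.998, 0.0], [0.0, 0.0, -1.0]]
wrist_force: [-0.6, -0.6, 0.5]
gripper_width: 0.276
gripper_force: 30.0
```

>>> arm_command(deltas=[[0,0,0,0.15,0,-0.45,0.8],[0,0,0,0.27,0,-0.91,0.8],[0,0,0,0.36,0,-1.4,0.8],[0,0,0,0.43,0,-1.85,0.8],[0,0,0,0.46,0,-2.3,0.8],[0,0,0,0.48,0,-2.8,0.8],[0,0,0,0.46,0,-3.25,0.8],[0,0,0,0.42,0,-3.74,0.8]])

```text
time_s: 3.53
tcp_pos: [0.4686, -0.2174, 0.1094]
ee_rot: [[-0.998, -0.07, 0.0], [-0.07, 0.998, 0.0], [-0.0, 0.0, -1.0]]
wrist_force: [2.5, 0.2, -4.1]
gripper_width: 0.277
gripper_force: 30.0
```

>>> arm_command(deltas=[[0,0,0,-0.08,0,-0.47,0.8],[0,0,0,-0.17,0,-0.93,0.8],[0,0,0,-0.3,0,-1.4,0.8],[0,0,0,-0.45,0,-1.84,0.8],[0,0,0,-0.63,0,-2.28,0.8],[0,0,0,-0.84,0,-2.71,0.8],[0,0,0,-1.08,0,-3.12,0.8],[0,0,0,-1.33,0,-3.5,0.8]])

```text
time_s: 4.2
tcp_pos: [0.4812, -0.2164, 0.144]
ee_rot: [[-0.998, -0.07, -0.002], [-0.07, 0.998, 0.0], [0.002, 0.001, -1.0]]
wrist_force: [1.9, 0.5, -3.2]
gripper_width: 0.276
gripper_force: 30.0
```

>>> arm_command(deltas=[[0,0,0,-0.07,0,-0.1,0.8],[0,0,0,-0.13,0,-0.2,0.8],[0,0,0,-0.17,0,-0.25,0.8],[0,0,0,-0.17,0,-0.25,0.8]])

```text
time_s: 4.53
tcp_pos: [0.4828, -0.2164, 0.1462]
ee_rot: [[-0.998, -0.07, -0.002], [-0.07, 0.998, 0.0], [0.002, 0.0, -1.0]]
wrist_force: [-0.2, 0.3, -2.8]
gripper_width: 0.276
gripper_force: 30.0
```

>>> arm_command(deltas=[[0,0,0,-0.07,0,-0.1,0.8],[0,0,0,-0.13,0,-0.2,0.8],[0,0,0,-0.2,0,-0.3,0.8],[0,0,0,-0.2,0,-0.3,0.8]])

```text
time_s: 4.87
tcp_pos: [0.4854, -0.2163, 0.1496]
ee_rot: [[-0.998, -0.07, -0.001], [-0.07, 0.998, -0.0], [0.001, 0.0, -1.0]]
wrist_force: [-1.3, -0.1, -1.0]
gripper_width: 0.279
gripper_force: 30.0
```

```bash
python3 - <<'E'
from h import *
import pickle
C=cam("side");W=cam("wrist");T=cam("top");pickle.dump((C,W,T),open("c2.pkl","wb"))
v=np.array([.5775,-.211]);c,s=np.cos(.07),np.sin(.07)
for q in (.8,.95):
    x=-.03-.08*np.cos(q-.35);P=[v[0]+c*x,v[1]+s*x,.094+.08*np.sin(q-.35)];print(q,P,proj(C,[P]),proj(W,[P]))
a=cv2.resize(C[0][150:240,250:350],(500,450),interpolation=cv2.INTER_CUBIC)
o=np.zeros((450,800,3),np.uint8);o[:,:500]=a;o[:225,500:]=cv2.resize(W[0],(300,225));cv2.imwrite("pics/c2.png",o)
E
```

```text
0.8 [np.float64(0.47571411738223524), np.float64(-0.21813667215735613), np.float64(0.12879724272889842)] [[311.66932349 189.45626982]] [[272.96471593 251.33623222]]
0.95 [np.float64(0.4817083205365772), np.float64(-0.21771639125339448), np.float64(0.13917139787160282)] [[310.06507113 186.56919236]] [[272.76104208 271.88619067]]
```

View pics/c2.png

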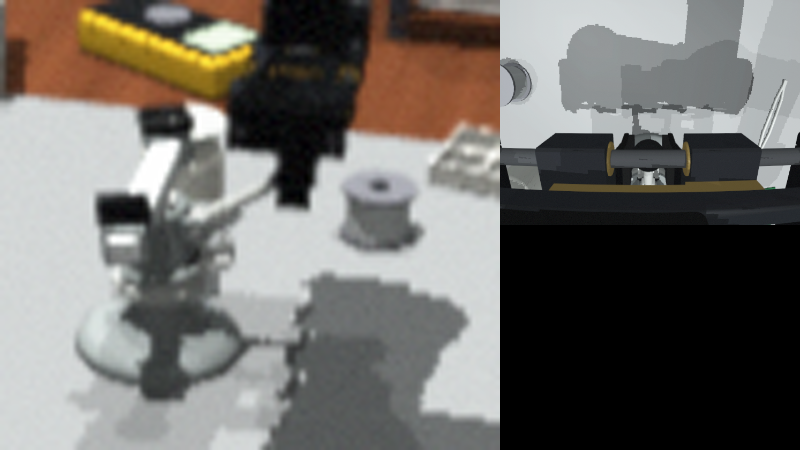

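The handle is raised: knob between the fingers, rod sloping up at side-crop (275,180). I overshot the stop by about 5 mm with little force, so the freed vise probably tilted slightly. I'll go back by that much and release.

>>> arm_command(deltas=[[0,0,0,0.12,0,0.18,0.8],[0,0,0,0.24,0,0.36,0.8],[0,0,0,0.32,0,0.46,0.8],[0,0,0,0.32,0,0.46,0.8],[0,0,0,0.32,0,0.46,0.4],[0,0,0,0.32,0,0.46,0.2],[0,0,0,0.32,0,0.46,0],[0,0,0,0.32,0,0.46,0]])

```text
time_s: 5.68
tcp_pos: [0.4838, -0.2166, 0.1455]
ee_rot: [[-0.998, -0.07, 0.003], [-0.07, 0.998, -0.001], [-0.003, -0.001, -1.0]]
wrist_force: [-0.3, -0.3, 0.6]
gripper_width: 0.438
gripper_force: 0.0
```

>>> arm_command(deltas=[[0,0,0,0,0,0,0],[0,0,0,0,0,-3,0],[0,0,0,0,0,-6.5,0],[0,0,0,0,0,-10,0],[0,0,0,0,0,-12,0],[0,0,0,0,0,-12,0]])

```text
time_s: 6.18
tcp_pos: [0.4854, -0.2174, 0.2709]
ee_rot: [[-0.997, -0.071, 0.012], [-0.071, 0.997, -0.003], [-0.012, -0.004, -1.0]]
wrist_force: [0.4, 0.9, 0.2]
gripper_width: 0.503
gripper_force: 0.0
```

```bash
python3 - <<'E'
from h import *
import pickle
C=cam("side");W=cam("wrist");T=cam("top");pickle.dump((C,W,T),open("c3.pkl","wb"))
rel([.5775,-.211,.25])
v=np.array([.5775,-.211]);c,s=np.cos(.07),np.sin(.07)
x=-.03-.08*np.cos(.6);P=[v[0]+c*x,v[1]+s*x,.1392];print(P,proj(C,[P]),proj(W,[P]))
a=cv2.resize(C[0][160:230,260:330],(350,350),interpolation=cv2.INTER_CUBIC)
o=np.zeros((350,800,3),np.uint8);o[:,:350]=a;o[:337,350:]=cv2.resize(W[0],(450,337));cv2.imwrite("pics/c3.png",o)
E
```

```text
t 6.33 tcp [ 0.4822 -0.2162  0.2644] F [ 0.1  0.8 -0.6] w 43.3
shift cm [-9.54 -0.14  1.43] turn [ 0.001 -0.    -0.   ]
[np.float64(0.4817083205365772), np.float64(-0.21771639125339448), 0.1392] [[310.06545812 186.56163445]] [[275.28256186 210.14859326]]
```

View pics/c3.png

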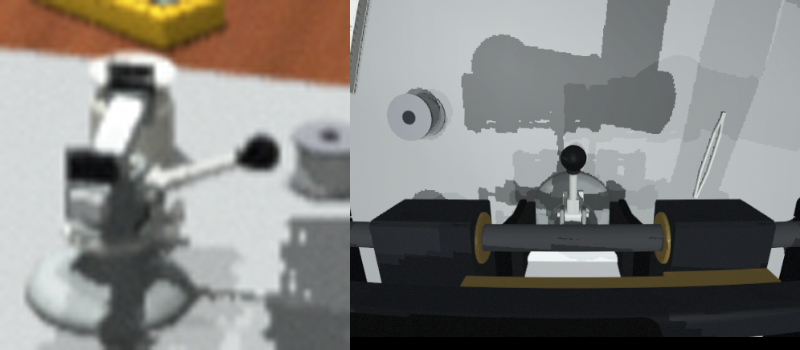

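The handle is free, with the knob at about side (311.6,190.4) and wrist (277.5,197). That is lower than predicted for 0.95, so I'll estimate the angle.

```bash
python3 - <<'E'
from h import *
import pickle
C,W,T=pickle.load(open("c3.pkl","rb"))
def blob(im,u,v,r,th=60):
    g=im[v-r:v+r,u-r:u+r].max(2);n,l,st,ce=cv2.connectedComponentsWithStats((g<th).astype(np.uint8))
    i=1+np.argmax(st[1:,4]);return ce[i]+[u-r,v-r],st[i]
bs=blob(C[0],311,190,7);bw=blob(W[0],277,197,22,45);print(bs,bw)
a=pickle.load(open("c0.pkl","rb"));print(blob(a["side"][0],311,204,7), blob(a["top"][0],330,224,8))
v=np.array([.5775,-.209]);c,s=np.cos(.07),np.sin(.07)
for q in (0,.6,.7,.75,.8,.85,.9,.95):
    x=-.03-.08*np.cos(q-.35);P=[v[0]+c*x,v[1]+s*x,.094+.08*np.sin(q-.35)];print(q,proj(C,[P]),proj(W,[P]),proj(T,[P]))
E
```

```text
(array([311.40625, 190.53125]), array([ 4,  5,  7,  6, 32], dtype=int32)) (array([277.47591069, 197.97414806]), array([  7,   6,  32,  36, 851], dtype=int32))
(array([311.48148148, 204.66666667]), array([ 4,  5,  7,  6, 27], dtype=int32)) (array([330.09859155, 224.33802817]), array([ 4,  3,  9, 11, 71], dtype=int32))
0 [[311.58554446 205.7664228 ]] [[277.88181678 182.18829921]] [[329.70244179 224.48266605]]
0.6 [[312.93794299 193.7683372 ]] [[277.90291959 189.15226782]] [[332.09844483 223.21695751]]
0.7 [[312.36360885 191.71561126]] [[277.90492836 193.85551827]] [[332.38756335 221.98232553]]
0.75 [[311.9915281  190.70363273]] [[277.9056882  196.61470124]] [[332.51635637 221.25876434]]
0.8 [[311.56382191 189.7048739 ]] [[277.90626841 199.64443679]] [[332.63402851 220.46616259]]
0.85 [[311.08143083 188.72203712]] [[277.90665658 202.94183202]] [[332.74015449 219.60615538]]
0.9 [[310.54545677 187.75779799]] [[277.90684055 206.50221697]] [[332.83433779 218.68061317]]
0.95 [[309.9571615  186.81479641]] [[277.90680862 210.31903207]] [[332.91621317 217.6916412 ]]
```

Angle is about 0.75, so the handle came down with the backing move. I'll regrip it, raise it again and release without backing.

>>> arm_command(deltas=[[0,0,0,0.4,0,3,-0.2],[0,0,0,0.8,0,6.5,-0.2],[0,0,0,0.8,0,10,-0.2],[0,0,0,0.8,0,12.5,-0.2],[0,0,0,0.8,0,13.5,-0.2],[0,0,0,0.8,0,13.5,0.3],[0,0,0,0.8,0,13.5,0.8],[0,0,0,0.8,0,13.5,0.8]])

```text
time_s: 7.0
tcp_pos: [0.4758, -0.2173, 0.1312]
ee_rot: [[-0.998, -0.07, 0.003], [-0.07, 0.998, -0.001], [-0.003, -0.001, -1.0]]
wrist_force: [0.1, 0.7, -0.1]
gripper_width: 0.452
gripper_force: 0.0
```

>>> arm_command(deltas=[[0,0,0,0,0,0,0.8],[0,0,0,0,0,0,0.8],[0,0,0,0,0,0,0.8],[0,0,0,0,0,0,0.8]])

```text
time_s: 7.33
tcp_pos: [0.4751, -0.2171, 0.1308]
ee_rot: [[-0.998, -0.07, 0.002], [-0.07, 0.998, -0.0], [-0.002, -0.001, -1.0]]
wrist_force: [0.3, 0.6, 0.2]
gripper_width: 0.278
gripper_force: 30.0
```

```bash
python3 - <<'E'
from h import *
rel([.4741,-.2165,.128])
for q in (.75,.8,.85,.9,.95,1):
    print(q,(8*(np.cos(q-.35)-np.cos(.4))).round(2),(-8*(np.sin(q-.35)-np.sin(.4))).round(2))
E
```

```text
t 7.33 tcp [ 0.4751 -0.2171  0.1308] F [0.3 0.6 0.2] w 24.2
shift cm [0.09 0.07 0.28] turn [-0.001  0.002 -0.   ]
0.75 0.0 -0.0
0.8 -0.16 -0.36
0.85 -0.35 -0.72
0.9 -0.55 -1.07
0.95 -0.77 -1.4
1 -1.0 -1.73
```

>>> arm_command(deltas=[[0,0,0,-0.08,0,-0.18,0.8],[0,0,0,-0.16,0,-0.36,0.8],[0,0,0,-0.25,0,-0.54,0.8],[0,0,0,-0.35,0,-0.72,0.8],[0,0,0,-0.45,0,-0.9,0.8],[0,0,0,-0.55,0,-1.07,0.8],[0,0,0,-0.66,0,-1.24,0.8],[0,0,0,-0.77,0,-1.4,0.8]])

```text
time_s: 8.0
tcp_pos: [0.4819, -0.2164, 0.1437]
ee_rot: [[-0.998, -0.07, -0.001], [-0.07, 0.998, 0.0], [0.001, 0.0, -1.0]]
wrist_force: [0.3, -0.4, -3.2]
gripper_width: 0.279
gripper_force: 30.0
```

>>> arm_command(deltas=[[0,0,0,-0.12,0,-0.17,0.8],[0,0,0,-0.23,0,-0.33,0.8],[0,0,0,-0.23,0,-0.33,0.8]])

```text
time_s: 8.25
tcp_pos: [0.4843, -0.2164, 0.1474]
ee_rot: [[-0.998, -0.07, -0.001], [-0.07, 0.998, -0.0], [0.001, 0.0, -1.0]]
wrist_force: [-0.6, -0.7, -2.9]
gripper_width: 0.277
gripper_force: 30.0
```

>>> arm_command(deltas=[[0,0,0,-0.12,0,-0.17,0.8],[0,0,0,-0.23,0,-0.33,0.8],[0,0,0,-0.23,0,-0.33,0.8]])

```text
time_s: 8.5
tcp_pos: [0.4866, -0.2162, 0.1508]
ee_rot: [[-0.998, -0.07, -0.001], [-0.07, 0.998, -0.0], [0.001, -0.0, -1.0]]
wrist_force: [-1.1, 0.2, -2.0]
gripper_width: 0.277
gripper_force: 30.0
```

```bash
python3 - <<'E'
from h import *
import pickle
C,W,T=pickle.load(open("c3.pkl","rb"));S2,T2,W2=cam("side"),cam("top"),cam("wrist")
pickle.dump((S2,W2,T2),open("c4.pkl","wb"))
def tm(A,B,u0,v0,u1,v1):
    up=lambda x:cv2.resize(x,None,fx=4,fy=4,interpolation=cv2.INTER_CUBIC)
    t=up(A[v0:v1,u0:u1]);s=up(B[v0-5:v1+5,u0-5:u1+5]);r=cv2.matchTemplate(s,t,cv2.TM_CCOEFF_NORMED)
    _,m,_,l=cv2.minMaxLoc(r);return (l[0]/4-5,l[1]/4-5,round(m,2))
a=pickle.load(open("c0.pkl","rb"))
for n,A,B in(("side c3-now",C,S2),("side c0-c3",a["side"],C)):
    print(n,"nearjaw",tm(A[0],B[0],271,188,284,203),"farjaw",tm(A[0],B[0],279,171,293,180),"foot",tm(A[0],B[0],264,212,285,228))
print("top c0-c3",tm(a["top"][0],T[0],294,175,325,193))
o=np.zeros((400,800,3),np.uint8)
for i,X in enumerate((C,S2)):o[:,400*i:400*i+400]=cv2.resize(X[0][160:230,260:330],(400,400),interpolation=cv2.INTER_CUBIC)
cv2.imwrite("pics/c4.png",o)
E
```

```text
side c3-now nearjaw (-2.75, -1.0, 0.98) farjaw (-2.25, -1.0, 0.79) foot (-1.0, -0.5, 0.96)
side c0-c3 nearjaw (0.75, 0.0, 0.98) farjaw (0.25, 0.0, 0.99) foot (0.0, 0.0, 0.99)
top c0-c3 (4.0, 5.0, 0.57)
```

View pics/c4.png

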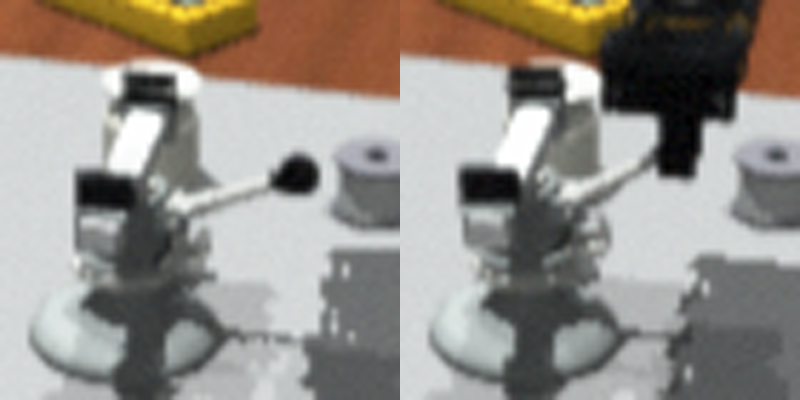

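Side crop: rod up at about (620,175) while the jaws have shifted about 2.7 px left, so the vise is tilted roughly 0.09 rad by the raised handle. That suggests the handle is at its stop. I'll release here.

>>> arm_command(deltas=[[0,0,0,0,0,0,0.5],[0,0,0,0,0,0,0.3],[0,0,0,0,0,0,0],[0,0,0,0,0,0,0],[0,0,0,0,0,0,0],[0,0,0,0,0,-3,0],[0,0,0,0,0,-7,0],[0,0,0,0,0,-11,0]])

```text
time_s: 9.32
tcp_pos: [0.4864, -0.2162, 0.2613]
ee_rot: [[-0.998, -0.07, -0.002], [-0.07, 0.998, -0.0], [0.002, 0.0, -1.0]]
wrist_force: [1.3, -1.2, 0.6]
gripper_width: 0.496
gripper_force: 0.0
```

>>> arm_command(deltas=[[0,0,0,0,0,0,0],[0,0,0,0,0,0,0]])

```text
time_s: 9.48
tcp_pos: [0.4885, -0.2164, 0.2637]
ee_rot: [[-0.998, -0.07, 0.008], [-0.07, 0.998, -0.001], [-0.008, -0.002, -1.0]]
wrist_force: [-0.5, 0.5, 0.1]
gripper_width: 0.505
gripper_force: 0.0
```

```bash
cat >> h.py <<'E'
def blob(im,u,v,r,th=60):
    g=im[v-r:v+r,u-r:u+r].max(2);n,l,st,ce=cv2.connectedComponentsWithStats((g<th).astype(np.uint8))
    i=1+np.argmax(st[1:,4]);return ce[i]+[u-r,v-r],st[i]
E
python3 - <<'E'
from h import *
import pickle
C,W,T=cam("side"),cam("wrist"),cam("top");pickle.dump((C,W,T),open("c5.pkl","wb"))
print(blob(C[0],310,188,9),blob(W[0],277,205,26,45))
v=np.array([.5775,-.209]);c,s=np.cos(.07),np.sin(.07)
for q in (.7,.8,.85,.9,.95):
    x=-.03-.08*np.cos(q-.35);P=[v[0]+c*x,v[1]+s*x,.094+.08*np.sin(q-.35)];print(q,proj(C,[P])-[0,.9],proj(W,[P]))
rel([0.5775,-.209,.25])
E
```

```text
(array([310.87878788, 189.03030303]), array([ 6,  7,  8,  6, 33], dtype=int32)) (array([276.44274809, 201.16030534]), array([  9,   5,  34,  37, 917], dtype=int32))
0.7 [[312.36360885 190.81561126]] [[277.04721728 192.29954323]]
0.8 [[311.56382191 188.8048739 ]] [[277.04659764 198.1585067 ]]
0.85 [[311.08143083 187.82203712]] [[277.04644506 201.50449419]]
0.9 [[310.54545677 186.85779799]] [[277.04640053 205.12288775]]
0.95 [[309.9571615  185.91479641]] [[277.04646573 209.00731356]]
t 9.63 tcp [ 0.4862 -0.216   0.2594] F [ 0.1 -0.  -0.2] w 43.7
shift cm [-9.16  0.06  0.92] turn [ 0.001 -0.002 -0.   ]
```

The handle is at about 0.83: the pads' torsional hold tilts the vise as the knob rises. I'll regrip and turn the tool with the handle this time.

>>> arm_command(deltas=[[0,0,0,0.5,0,3,-0.1],[0,0,0,1,0,6.5,-0.1],[0,0,0,1,0,10,-0.1],[0,0,0,1,0,12.2,-0.1],[0,0,0,1,0,13,-0.1],[0,0,0,1,0,13,0],[0,0,0,1,0,13,0.8],[0,0,0,1,0,13,0.8]])

```text
time_s: 10.3
tcp_pos: [0.478, -0.2172, 0.1318]
ee_rot: [[-0.998, -0.07, 0.003], [-0.07, 0.998, -0.001], [-0.003, -0.001, -1.0]]
wrist_force: [-0.0, -0.4, 0.7]
gripper_width: 0.43
gripper_force: 0.0
```

>>> arm_command(deltas=[[0,0,0,0,0,0,0.8],[0,0,0,0,0,0,0.8],[0,0,0,0,0,0,0.8],[0,0,0,0,0,0,0.8]])

```text
time_s: 10.63
tcp_pos: [0.4774, -0.217, 0.1313]
ee_rot: [[-0.998, -0.07, 0.002], [-0.07, 0.998, -0.0], [-0.002, -0.001, -1.0]]
wrist_force: [0.5, 0.2, 0.4]
gripper_width: 0.28
gripper_force: 30.0
```

```bash
python3 - <<'E'
from h import *
rel([.4767,-.2165,.131])
for q in (.83,.88,.93,.98,1.03,1.08):
    print(round(q-.83,2),(8*(np.cos(q-.35)-np.cos(.48))).round(2),(-8*(np.sin(q-.35)-np.sin(.48))).round(2))
E
```

```text
t 10.63 tcp [ 0.4774 -0.217   0.1313] F [0.5 0.2 0.4] w 24.3
shift cm [0.06 0.05 0.03] turn [-0.001  0.002 -0.   ]
0.0 0.0 -0.0
0.05 -0.19 -0.35
0.1 -0.4 -0.69
0.15 -0.63 -1.02
0.2 -0.88 -1.34
0.25 -1.13 -1.64
```

>>> arm_command(deltas=[[0,0.03,0,-0.1,0,-0.18,0.8],[0,0.06,0,-0.19,0,-0.35,0.8],[0,0.09,0,-0.3,0,-0.52,0.8],[0,0.12,0,-0.4,0,-0.69,0.8],[0,0.15,0,-0.51,0,-0.86,0.8],[0,0.18,0,-0.63,0,-1.02,0.8],[0,0.2,0,-0.68,0,-1.1,0.8],[0,0.2,0,-0.68,0,-1.1,0.8]])

```text
time_s: 11.3
tcp_pos: [0.4832, -0.2164, 0.1411]
ee_rot: [[-0.977, -0.07, -0.201], [-0.068, 0.998, -0.014], [0.201, 0.0, -0.98]]
wrist_force: [-2.4, -0.5, 0.2]
gripper_width: 0.276
gripper_force: 30.0
```

```bash
cat >> h.py <<'E'
def tm(A,B,u0,v0,u1,v1):
    up=lambda x:cv2.resize(x,None,fx=4,fy=4,interpolation=cv2.INTER_CUBIC)
    t=up(A[v0:v1,u0:u1]);s=up(B[v0-5:v1+5,u0-5:u1+5]);r=cv2.matchTemplate(s,t,cv2.TM_CCOEFF_NORMED)
    _,m,_,l=cv2.minMaxLoc(r);return (l[0]/4-5,l[1]/4-5,round(m,2))
E
python3 - <<'E'
from h import *
import pickle
A=pickle.load(open("c5.pkl","rb"))[0][0];S=cam("side")[0]
print(tm(A,S,271,188,284,203),sense()["moment"],sense()["wrist_force"])
E
```

```text
(0.0, 0.0, 0.99) [-0.07922278 -0.15620797  0.01946863] [-1.25866288  0.10421287 -0.13069035]
```

>>> arm_command(deltas=[[0,0.03,0,-0.08,0,-0.18,0.8],[0,0.05,0,-0.16,0,-0.36,0.8],[0,0.05,0,-0.16,0,-0.36,0.8]])

```text
time_s: 11.6
tcp_pos: [0.4855, -0.2163, 0.1447]
ee_rot: [[-0.966, -0.07, -0.248], [-0.068, 0.998, -0.017], [0.249, 0.0, -0.969]]
wrist_force: [-2.1, -0.6, 0.7]
gripper_width: 0.275
gripper_force: 30.0
```

```bash
python3 - <<'E'
from h import *
import pickle
A=pickle.load(open("c5.pkl","rb"))[0][0];S=cam("side")[0]
print(tm(A,S,271,188,284,203),sense()["moment"],sense()["wrist_force"])
E
```

```text
(-0.75, -0.25, 0.98) [-0.09442637 -0.12894223 -0.03161433] [-3.16753056 -0.35350116  0.14094451]
```

>>> arm_command(deltas=[[0,0,0,0,0,0,0.5],[0,0,0,0,0,0,0],[0,0,0,0,0,0,0],[0,0,0,0,0,0,0],[0,0,0,0.7,0,-2.7,0],[0,0,0,1.4,0,-5.4,0],[0,-0.1,0,2.1,0,-8,0],[0,-0.2,0,2.7,0,-10.5,0]])

```text
time_s: 12.32
tcp_pos: [0.4873, -0.2162, 0.2541]
ee_rot: [[-0.996, -0.071, -0.045], [-0.071, 0.997, -0.004], [0.045, -0.001, -0.999]]
wrist_force: [-0.4, -0.1, -0.5]
gripper_width: 0.49
gripper_force: 0.0
```

>>> arm_command(deltas=[[0,-0.05,0,0,0,0,0],[0,-0.05,0,0,0,0,0],[0,-0.05,0,0,0,0,0]])

```text
time_s: 12.57
tcp_pos: [0.4851, -0.2162, 0.2536]
ee_rot: [[-0.998, -0.069, 0.0], [-0.069, 0.998, 0.0], [-0.0, 0.0, -1.0]]
wrist_force: [-0.1, 0.0, 0.2]
gripper_width: 0.498
gripper_force: 0.0
```

```bash
python3 - <<'E'
from h import *
import pickle
C,W,T=cam("side"),cam("wrist"),cam("top");pickle.dump((C,W,T),open("c6.pkl","wb"))
print(blob(C[0],310,187,9),blob(W[0],277,205,26,45))
v=np.array([.5775,-.209]);c,s=np.cos(.07),np.sin(.07)
for q in (.7,.8,.85,.9,.95):
    x=-.03-.08*np.cos(q-.35);P=[v[0]+c*x,v[1]+s*x,.094+.08*np.sin(q-.35)];print(q,proj(C,[P])-[0,.9],proj(W,[P]))
rel([0.5775,-.209,.25])
A=pickle.load(open("c5.pkl","rb"))[0][0]
print(tm(A,C[0],271,188,284,203))
E
```

```text
(array([309.96551724, 187.20689655]), array([ 6,  7,  7,  5, 29], dtype=int32)) (array([276.18698347, 212.89979339]), array([  8,  17,  35,  35, 968], dtype=int32))
0.7 [[312.36360885 190.81561126]] [[276.9139541  197.65660303]]
0.8 [[311.56382191 188.8048739 ]] [[276.91451101 203.77009866]]
0.85 [[311.08143083 187.82203712]] [[276.91497243 207.25740476]]
0.9 [[310.54545677 186.85779799]] [[276.91555714 211.02632453]]
0.95 [[309.9571615  185.91479641]] [[276.91626517 215.07022634]]
t 12.72 tcp [ 0.4858 -0.2161  0.2517] F [0.5 0.9 0.5] w 43.6
shift cm [-9.2   0.07  0.14] turn [ 0.001 -0.003  0.   ]
(0.25, 0.0, 0.99)
```

Handle at about 0.93 and the vise is back flat. Next is a close look at the post ball before picking up the vise.

>>> arm_command(deltas=[[0,0,0,-1.5,4,-1,0],[0,0,0,-3,8,-1,0],[0,0,0,-4.4,11.9,-1,0],[0,0,0,-5.9,15.8,-1,0],[0,0,0,-7.4,19.8,-1,0],[0,0,0,-8.9,23.8,-1,0],[0,0,0,-10.4,27.7,-1,0],[0,0,0,-11.8,31.6,-1,0]])

```text
time_s: 13.38
tcp_pos: [0.5804, 0.1048, 0.2614]
ee_rot: [[-0.998, -0.07, -0.003], [-0.07, 0.998, -0.002], [0.003, -0.001, -1.0]]
wrist_force: [0.2, -0.2, 0.1]
gripper_width: 0.499
gripper_force: 0.0
```

>>> arm_command(deltas=[[0,0,0,-1.5,4,0,-1],[0,0,0,-3,8,0,-1],[0,0,0,-3,8,0,-1],[0,0,0,-3,8,0,-1],[0,0,0,-3,8,0,-1],[0,0,0,-3,8,0,-1]])

```text
time_s: 13.88
tcp_pos: [0.6041, 0.1834, 0.2621]
ee_rot: [[-0.998, -0.069, -0.002], [-0.069, 0.998, -0.001], [0.002, -0.001, -1.0]]
wrist_force: [-0.2, -0.5, -0.1]
gripper_width: 0.866
gripper_force: 0.0
```

```bash
python3 - <<'E'
from h import *
import pickle
W=cam("wrist");pickle.dump(W,open("w7.pkl","wb"));rel([.606,.190,.25])
u,v=proj(W,[[.606,.190,.107]])[0];print(u,v,"r px",np.linalg.norm(proj(W,[[.606,.205,.107]])[0]-[u,v]))
cv2.imwrite("pics/w7.png",W[0])
E
```

```text
t 13.93 tcp [0.6042 0.1831 0.2627] F [0.4 0.4 0.4] w 79.6
shift cm [-0.23  0.68  1.27] turn [-0.001 -0.001 -0.001]
284.10142277715744 209.57999487266517 r px 17.95368818462543
```

View pics/w7.png

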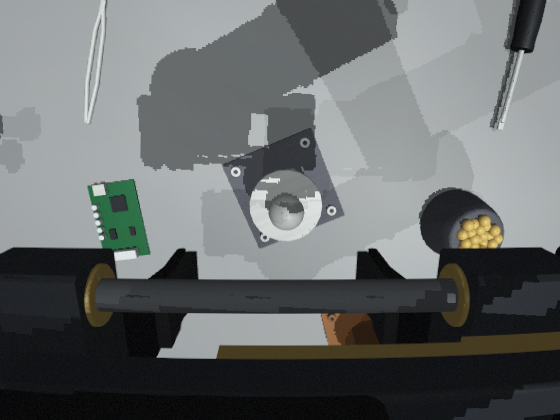

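Wrist view: the post ball is at about (287,211) and the collar spans columns 250–322 and rows 170–241. The brown base is at the lower edge (345,330) and stays out of it.

```bash
python3 - <<'E'
from h import *
import pickle
from scipy.optimize import least_squares
W=pickle.load(open("w7.pkl","rb"))
g=cv2.cvtColor(W[0],cv2.COLOR_BGR2GRAY)
m=(g[150:260,235:340]>140).astype(np.uint8)
n,l,st,ce=cv2.connectedComponentsWithStats(m);i=l[231-150,286-235];print(st[i])
cn=max(cv2.findContours((l==i).astype(np.uint8),cv2.RETR_EXTERNAL,cv2.CHAIN_APPROX_NONE)[0],key=len)
h=cv2.convexHull(cn);e=cv2.fitEllipse(h);c=np.array(e[0])+[235,150];print("collar",c,e[1])
print("collar c",onz(W,[c],.085),"ball",onz(W,[(287,211)],.107))
t=np.linspace(0,6.283,40)
p=proj(W,np.c_[.605+.033*np.cos(t),.188+.033*np.sin(t),0*t+.085]);print(p.min(0),p.max(0))
b=g[185:240,255:320];cc=cv2.HoughCircles(cv2.resize(b,None,fx=4,fy=4),cv2.HOUGH_GRADIENT,1,200,param1=80,param2=15,minRadius=60,maxRadius=80)
if cc is not None: q=cc[0,0]/4;print("ball",q+[255,185,0],onz(W,[q[:2]+[255,185]],.107))
rel([.5777,-.2097,.25])
E
```

```text
[   0   39  105   71 5217]
collar [284.16845703 232.14350891] (98.30811309814453, 124.27482604980469)
collar c [[0.63230899 0.19239194 0.085     ]] ball [[0.60704806 0.19250428 0.107     ]]
[244.62014071 165.54086986] [318.45296111 237.76597519]
ball [286.625 212.875  17.375] [[0.60867882 0.19231371 0.107     ]]
t 13.93 tcp [0.6042 0.1831 0.2627] F [0.4 0.4 0.4] w 79.6
shift cm [  5.33 -39.     1.3 ] turn [-0.001 -0.001 -0.001]
```

>>> arm_command(deltas=[[0,0,0.12,0.5,-4,0,0],[0,0,0.24,1.1,-8,0,0],[0,0,0.36,1.6,-12,0,0],[0,0,0.48,2.2,-16,0,0.1],[0,0,0.6,2.7,-20,0,0.1],[0,0,0.72,3.3,-24,0,0.1],[0,0,0.84,3.8,-28,0,0.1],[0,0,0.96,4.4,-32,0,0.1]])

```text
time_s: 14.6
tcp_pos: [0.5815, -0.1412, 0.2639]
ee_rot: [[-0.623, 0.782, 0.001], [0.782, 0.623, -0.0], [-0.001, 0.001, -1.0]]
wrist_force: [0.5, -0.0, 0.8]
gripper_width: 0.496
gripper_force: 0.0
```

```bash
cat >> h.py <<'E'
def rel2(P,yaw=.07):
    s=sense();R=s["ee_rot"];c,k=np.cos(yaw),np.sin(yaw)
    Rt=np.array([[-k,c,0],[c,k,0],[0,0,-1.]])
    print("t",round(s["time_s"],2),"tcp",s["tcp_pos"].round(4),"F",s["wrist_force"].round(1),"w",round(s["gripper_width"]*87,1))
    print("shift cm",(R.T@(np.array(P)-s["tcp_pos"])*100).round(2),"turn",cv2.Rodrigues(R.T@Rt)[0].ravel().round(3))
E
python3 -c "
from h import *
rel2([.5777,-.2097,.2627])"
```

```text
t 14.6 tcp [ 0.5815 -0.1412  0.2639] F [ 0.5 -0.   0.8] w 43.2
shift cm [-5.12 -4.57  0.12] turn [0.001 0.001 0.603]
```

>>> arm_command(deltas=[[0,0,0.12,-2.5,-2.3,0,0.1],[0,0,0.24,-5.1,-4.5,0,0.1],[0,0,0.36,-5.1,-4.6,0,0.1],[0,0,0.48,-5.1,-4.6,0,0.1],[0,0,0.6,-5.1,-4.6,0,0.1],[0,0,0.603,-5.1,-4.6,0,0.1],[0,0,0.603,-5.1,-4.6,0,0.1]])

```text
time_s: 15.18
tcp_pos: [0.5783, -0.2076, 0.2634]
ee_rot: [[-0.079, 0.997, 0.0], [0.997, 0.079, -0.0], [-0.0, 0.0, -1.0]]
wrist_force: [-0.4, 0.8, 0.5]
gripper_width: 0.452
gripper_force: 0.0
```

```bash
python3 - <<'E'
from h import *
import pickle
rel2([.5777,-.2097,.131])
W=cam("wrist");pickle.dump(W,open("w8.pkl","wb"))
c,k=np.cos(.07),np.sin(.07)
for X in([0.011,.055,.13],[-.011,.055,.13],[0.011,-.055,.13],[-.011,-.055,.13]):
    print(X,proj(W,[[.5777+c*X[0]-k*X[1],-.2097+k*X[0]+c*X[1],X[2]]]))
cv2.imwrite("pics/w8.png",W[0])
E
```

```text
t 15.18 tcp [ 0.5783 -0.2076  0.2634] F [-0.4  0.8  0.5] w 39.3
shift cm [-0.2  -0.08 13.24] turn [0.    0.    0.009]
[0.011, 0.055, 0.13] [[291.90703451 143.27735174]]
[-0.011, 0.055, 0.13] [[262.23480612 143.01817278]]
[0.011, -0.055, 0.13] [[289.32604976 280.1369225 ]]
[-0.011, -0.055, 0.13] [[262.41499869 279.9155741 ]]
```

View pics/w8.png

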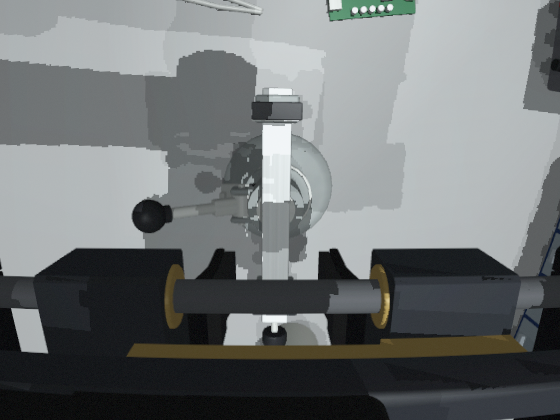

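Wrist view: the rail runs straight at columns 263–291 (predicted 262–292) with the raised knob at (149,215). Alignment is good, so I descend and grip.

>>> arm_command(deltas=[[0,0,0.009,-0.2,-0.08,3,0.1],[0,0,0.009,-0.2,-0.08,6.5,0.1],[0,0,0.009,-0.2,-0.08,9.5,0.1],[0,0,0.009,-0.2,-0.08,11.5,0.1],[0,0,0.009,-0.2,-0.08,12.6,0.1],[0,0,0.009,-0.2,-0.08,13.1,0.1],[0,0,0.009,-0.2,-0.08,13.1,0.1],[0,0,0.009,-0.2,-0.08,13.1,0.1]])

```text
time_s: 15.9
tcp_pos: [0.5793, -0.2089, 0.1334]
ee_rot: [[-0.07, 0.998, 0.002], [0.998, 0.07, -0.001], [-0.001, 0.002, -1.0]]
wrist_force: [-0.9, -0.9, 0.4]
gripper_width: 0.448
gripper_force: 0.0
```

>>> arm_command(deltas=[[0,0,0,0,0,0,0.3],[0,0,0,0,0,0,0.6],[0,0,0,0,0,0,0.9],[0,0,0,0,0,0,0.9],[0,0,0,0,0,0,0.9],[0,0,0,0,0,0,0.9]])

```text
time_s: 16.4
tcp_pos: [0.5777, -0.2089, 0.1329]
ee_rot: [[-0.069, 0.998, -0.001], [0.998, 0.069, -0.0], [-0.0, -0.001, -1.0]]
wrist_force: [-4.1, 0.3, 6.5]
gripper_width: 0.246
gripper_force: 30.0
```

```bash
python3 -c "
from h import *
rel2([.5777,-.2097,.131])"
```

```text
t 16.4 tcp [ 0.5777 -0.2089  0.1329] F [-4.1  0.3  6.5] w 21.4
shift cm [-0.08 -0.01  0.19] turn [-0.001  0.    -0.001]
```

>>> arm_command(deltas=[[0,0,0,0,0,-0.5,0.9],[0,0,0,0,0,-1.2,0.9],[0,0,0,0,0,-2,0.9],[0,0,0,0,0,-3,0.9]])

```text
time_s: 16.73
tcp_pos: [0.5777, -0.2084, 0.1613]
ee_rot: [[-0.068, 0.998, -0.003], [0.998, 0.068, 0.001], [0.001, -0.003, -1.0]]
wrist_force: [-0.0, -0.9, -6.0]
gripper_width: 0.247
gripper_force: 30.0
```

>>> arm_command(deltas=[[0,0,0,0,0,-1,0.9],[0,0,0,0,0,-2.5,0.9],[0,0,0,0,0,-4,0.9],[0,0,0,0,0,-5.5,0.9],[0,0,0,0,0,-6.5,0.9],[0,0,0,0,0,-6.5,0.9],[0,0,0,0,0,-6.5,0.9]])

```text
time_s: 17.32
tcp_pos: [0.5784, -0.2086, 0.2276]
ee_rot: [[-0.068, 0.998, 0.001], [0.998, 0.068, 0.001], [0.0, 0.001, -1.0]]
wrist_force: [-0.6, 0.5, -7.0]
gripper_width: 0.253
gripper_force: 30.0
```

```bash
python3 - <<'E'
from h import *
import pickle
rel2([.6075,.1917+.0008,.225])
A=cam("side"),cam("top");pickle.dump(A,open("c9.pkl","wb"))
print(blob(A[0][0],305,170,20))
E
```

```text
t 17.32 tcp [ 0.5784 -0.2086  0.2276] F [-0.6  0.5 -7. ] w 22.0
shift cm [39.81  5.64  0.28] turn [ 0.001 -0.    -0.002]
(array([287.28571429, 159.21978022]), array([ 0,  0,  7, 25, 91], dtype=int32))
```

Move over toward the post at a moderate speed.

>>> arm_command(deltas=[[0,0,0,1.5,0.2,0,0.9],[0,0,0,4,0.6,0,0.9],[0,0,0,7,1,0,0.9],[0,0,0,10,1.4,0,0.9],[0,0,0,13,1.8,0,0.9],[0,0,0,16,2.3,0,0.9],[0,0,0,19,2.7,0,0.9],[0,0,0,22,3.1,0,0.9]])

```text
time_s: 18.08
tcp_pos: [0.5976, -0.0792, 0.2214]
ee_rot: [[-0.129, 0.992, -0.003], [0.99, 0.129, 0.056], [0.056, 0.004, -0.998]]
wrist_force: [0.0, -0.1, -6.2]
gripper_width: 0.248
gripper_force: 30.0
```

>>> arm_command(deltas=[[0,0,0,3,0.4,0,0.9],[0,0,0,6,0.8,0,0.9],[0,0,0,9,1.3,0,0.9],[0,0,0,12,1.7,0,0.9],[0,0,0,14.5,2.1,0,0.9],[0,0,0,16,2.3,0,0.9],[0,0,0,16.8,2.4,0,0.9],[0,0,0,16.8,2.4,0,0.9]])

```text
time_s: 18.75
tcp_pos: [0.6102, -0.005, 0.2151]
ee_rot: [[-0.193, 0.981, -0.009], [0.974, 0.193, 0.115], [0.114, 0.013, -0.993]]
wrist_force: [-0.2, 0.2, -6.1]
gripper_width: 0.25
gripper_force: 30.0
```

```bash
python3 - <<'E'
from h import *
import pickle
rel2([.6075,.1925,.225])
T,S=cam("top"),cam("side");pickle.dump((T,S),open("c10.pkl","wb"))
s=sense();p=s["tcp_pos"];f=p[2]-.1329+.06
P=[[p[0],p[1]-.0008,f],[.6075,.1917,.107],[.6075,.1917,.122]];print(proj(S,P),proj(T,P))
a=cv2.resize(S[0][190:290,195:295],(400,400),interpolation=cv2.INTER_CUBIC)
b=cv2.resize(T[0][140:220,140:220],(400,400),interpolation=cv2.INTER_CUBIC)
cv2.imwrite("pics/c10.png",np.hstack([a,b]))
E
```

```text
t 18.75 tcp [ 0.6102 -0.005   0.2151] F [-0.2  0.2 -6.1] w 21.8
shift cm [19.41  3.57  1.28] turn [ 0.006 -0.115  0.125]
[[255.20648252 210.1501347 ]
 [233.53347713 257.40117443]
 [233.22218916 252.7492812 ]] [[252.08481847 171.26312157]
 [180.02939489 176.7580821 ]
 [179.0053537  175.52599897]]
```

View pics/c10.png

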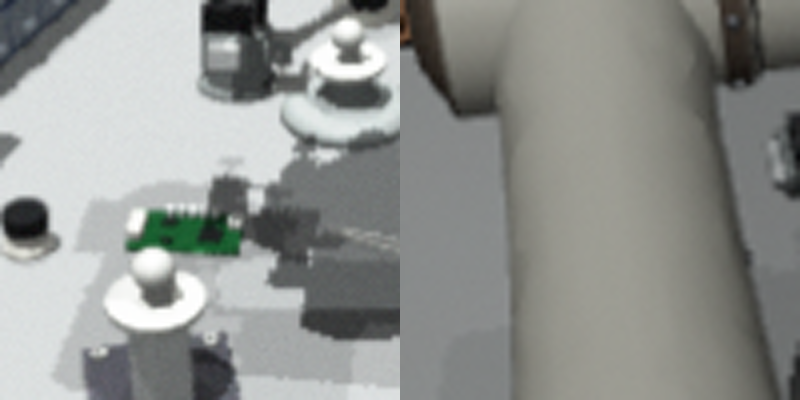

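The picture shows the vise hanging in the gripper well short of the post (post ball at crop (152,268)). The arm lagged and twisted, so a joint limit is likely.

```bash
python3 -c "
from h import *
print(sense()['joints'].round(1),sense()['ee_rot'].round(3))"
```

```text
[  11.4   22.1   -0.9   -7.2  -66.4 -177.4] [[-0.193  0.981 -0.009]
 [ 0.975  0.193  0.114]
 [ 0.114  0.013 -0.993]]
```

```bash
python3 -c "
from h import *
p=sense()['tcp_pos']
rel2([p[0],p[1],.232],.42)"
```

```text
t 18.85 tcp [ 0.6101 -0.0052  0.2151] F [-0.6  0.3 -6.4] w 21.9
shift cm [ 0.19  0.02 -1.68] turn [ 0.026 -0.112 -0.225]
```

>>> arm_command(deltas=[[0,0,-0.08,0,0,-0.6,0.9],[0.01,-0.04,-0.15,0.1,0,-1.2,0.9],[0.02,-0.08,-0.2,0.2,0,-1.7,0.9],[0.026,-0.112,-0.225,0.2,0,-1.7,0.9],[0.026,-0.112,-0.225,0.2,0,-1.7,0.9],[0.026,-0.112,-0.225,0.2,0,-1.7,0.9]])

```text
time_s: 19.35
tcp_pos: [0.6094, -0.0049, 0.2323]
ee_rot: [[-0.408, 0.913, -0.001], [0.913, 0.408, 0.001], [0.002, -0.0, -1.0]]
wrist_force: [0.4, -1.1, -5.9]
gripper_width: 0.244
gripper_force: 30.0
```

```bash
python3 -c "
from h import *
print(sense()['joints'].round(1),sense()['ee_rot'].round(3))
c,k=np.cos(.42),np.sin(.42)
d=np.array([.0008*-k,.0008*c])
rel2([.6075+d[0],.1917+d[1],.23],.42)"
```

```text
[ 1.470e+01  2.090e+01 -2.600e+00 -1.000e-01 -6.650e+01 -1.706e+02] [[-0.408  0.913 -0.001]
 [ 0.913  0.408  0.001]
 [ 0.002 -0.    -1.   ]]
t 19.35 tcp [ 0.6094 -0.0049  0.2323] F [ 0.4 -1.1 -5.9] w 21.2
shift cm [18.11  7.84  0.26] turn [-0.    -0.002 -0.   ]
```

>>> arm_command(deltas=[[0,0,-0.06,1.5,0.6,0,0.9],[0,0,-0.12,4,1.7,0,0.9],[0,0,-0.18,7,3,0,0.9],[0,0,-0.24,10,4.3,0,0.9],[0,0,-0.3,13,5.6,0,0.9],[0,0,-0.36,16,6.9,0,0.9],[0,0,-0.36,18,7.8,0,0.9],[0,0,-0.36,18,7.8,0,0.9]])

```text
time_s: 20.02
tcp_pos: [0.6079, 0.1952, 0.232]
ee_rot: [[-0.705, 0.709, 0.001], [0.709, 0.705, 0.003], [0.002, 0.003, -1.0]]
wrist_force: [0.3, -0.4, -6.7]
gripper_width: 0.25
gripper_force: 30.0
```

```bash
cat > chk.py <<'E'
from h import *
import pickle
print(sense()['joints'].round(1))
rel2([.6069,.1923,.202],.78)
T,S=cam("top"),cam("side");pickle.dump((T,S),open("c11.pkl","wb"))
p=sense()["tcp_pos"];f=p[2]-.1329+.06
P=[[p[0]+.0006,p[1]-.0006,f],[.6075,.1917,.107],[.6075,.1917,.122]];print(proj(S,P),f)
cv2.imwrite("pics/c11.png",cv2.resize(S[0][180:300,180:300],(600,600),interpolation=cv2.INTER_CUBIC))
E
python3 chk.py
```

```text
[ 3.220e+01  2.370e+01  1.700e+00 -1.000e-01 -6.780e+01 -1.673e+02]
t 20.02 tcp [0.6079 0.1952 0.232 ] F [ 0.3 -0.4 -6.7] w 21.7
shift cm [-0.14 -0.29  3.  ] turn [ 0.003 -0.002  0.003]
[[232.33664898 240.70599   ]
 [233.53347713 257.40117443]
 [233.22218916 252.7492812 ]] 0.15920242343933172
```

>>> arm_command(deltas=[[0,0,0,0,0,0.5,0.9],[0,0,0,0,0,1.2,0.9],[0,0,0,0,0,1.8,0.9],[0,0,0,0,0,1.8,0.9],[0,0,0,0,0,1.8,0.9]])

```text
time_s: 20.53
tcp_pos: [0.6073, 0.1901, 0.2137]
ee_rot: [[-0.703, 0.711, -0.001], [0.711, 0.703, -0.001], [0.001, -0.001, -1.0]]
wrist_force: [0.4, -0.6, -7.0]
gripper_width: 0.252
gripper_force: 30.0
```

```bash
python3 chk.py
```

```text
[ 3.190e+01  2.430e+01 -1.000e-01 -0.000e+00 -6.570e+01 -1.673e+02]
t 20.53 tcp [0.6073 0.1901 0.2137] F [ 0.4 -0.6 -7. ] w 21.9
shift cm [0.18 0.12 1.17] turn [-0.001 -0.001 -0.001]
[[232.6541359  246.07610033]
 [233.53347713 257.40117443]
 [233.22218916 252.7492812 ]] 0.14191279600355178
```

View pics/c11.png

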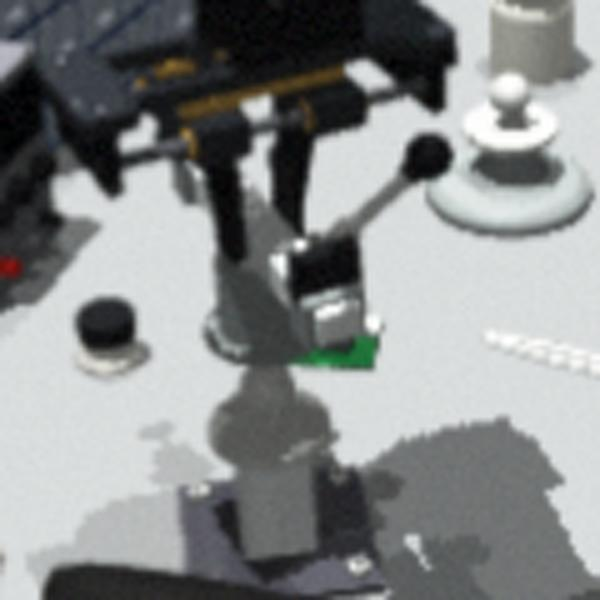

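Side crop: the vise hangs above the ball (flange left edge at (205,340), collar 210–330), handle up, in line with the post. I correct by 2 mm and lower gently.

>>> arm_command(deltas=[[0,0,0,0.18,0.12,0.2,0.9],[0,0,0,0.18,0.12,0.8,0.9],[0,0,0,0.18,0.12,1.4,0.9],[0,0,0,0.18,0.12,1.9,0.9],[0,0,0,0.18,0.12,2.3,0.9],[0,0,0,0.18,0.12,2.3,0.9]])

```text
time_s: 21.13
tcp_pos: [0.6065, 0.193, 0.1899]
ee_rot: [[-0.703, 0.711, -0.002], [0.711, 0.703, -0.001], [0.001, -0.002, -1.0]]
wrist_force: [0.4, 0.0, -6.4]
gripper_width: 0.254
gripper_force: 30.0
```

```bash
python3 chk.py
```

```text
[  32.2   25.4   -1.9   -0.   -62.8 -167.5]
t 21.13 tcp [0.6065 0.193  0.1899] F [ 0.4  0.  -6.4] w 22.1
shift cm [-0.08 -0.02 -1.21] turn [-0.002 -0.001  0.   ]
[[233.06975072 254.03975191]
 [233.53347713 257.40117443]
 [233.22218916 252.7492812 ]] 0.11843657444184466
```

>>> arm_command(deltas=[[0,0,0,0,0,0.2,0.9],[0,0,0,0,0,0.5,0.9],[0,0,0,0,0,0.8,0.9],[0,0,0,0,0,1.1,0.9],[0,0,0,0,0,1.1,0.9]])

```text
time_s: 21.65
tcp_pos: [0.6067, 0.1931, 0.1796]
ee_rot: [[-0.703, 0.711, -0.002], [0.711, 0.703, -0.0], [0.001, -0.001, -1.0]]
wrist_force: [0.5, -0.6, -6.4]
gripper_width: 0.246
gripper_force: 30.0
```

>>> arm_command(deltas=[[0,0,0,0,0,0.4,0.9],[0,0,0,0,0,0.8,0.9],[0,0,0,0,0,1.2,0.9],[0,0,0,0,0,1.6,0.9],[0,0,0,0,0,1.8,0.9],[0,0,0,0,0,1.9,0.9],[0,0,0,0,0,1.9,0.9]])

```text
time_s: 22.23
tcp_pos: [0.6071, 0.1932, 0.1612]
ee_rot: [[-0.704, 0.711, -0.0], [0.711, 0.704, 0.0], [0.0, -0.0, -1.0]]
wrist_force: [-0.3, 0.3, -5.7]
gripper_width: 0.25
gripper_force: 30.0
```

>>> arm_command(deltas=[[0,0,0,0,0,0.1,0.9],[0,0,0,0,0,0.2,0.9],[0,0,0,0,0,0.3,0.9],[0,0,0,0,0,0.3,0.9],[0,0,0,0,0,0.3,0.9]])

```text
time_s: 22.65
tcp_pos: [0.6072, 0.1932, 0.1586]
ee_rot: [[-0.704, 0.711, 0.0], [0.711, 0.704, 0.0], [0.0, 0.0, -1.0]]
wrist_force: [0.0, -0.7, -6.4]
gripper_width: 0.249
gripper_force: 30.0
```

>>> arm_command(deltas=[[0,0,0,0,0,0.1,0.9],[0,0,0,0,0,0.2,0.9],[0,0,0,0,0,0.2,0.9],[0,0,0,0,0,0.2,0.9]])

```text
time_s: 22.98
tcp_pos: [0.6075, 0.1934, 0.158]
ee_rot: [[-0.704, 0.71, 0.002], [0.71, 0.704, 0.001], [-0.001, 0.002, -1.0]]
wrist_force: [-2.4, 0.4, 1.4]
gripper_width: 0.249
gripper_force: 30.0
```

Seated: the weight is taken at TCP z 0.158, as expected. I release and rise.

>>> arm_command(deltas=[[0,0,0,0,0,0,0.6],[0,0,0,0,0,0,0.4],[0,0,0,0,0,0,0.1],[0,0,0,0,0,0,0.1],[0,0,0,0,0,0,0.1],[0,0,0,0,0,-2,0.1],[0,0,0,0,0,-5,0.1],[0,0,0,0,0,-9,0.1]])

```text
time_s: 23.65
tcp_pos: [0.6057, 0.1925, 0.2441]
ee_rot: [[-0.703, 0.711, -0.007], [0.711, 0.703, -0.003], [0.003, -0.007, -1.0]]
wrist_force: [0.5, 0.8, -0.7]
gripper_width: 0.449
gripper_force: 0.0
```

```bash
cat > q.py <<'E'
from h import *
import pickle,sys
S,W=cam("side"),cam("wrist");pickle.dump((S,W),open("c12.pkl","wb"))
v=np.array([.6075,.1917]);yaw=.78;c,k=np.cos(yaw),np.sin(yaw)
for q in (0,.05,.1,.15,.9,.95):
    x=-.03-.08*np.cos(q-.35);P=[v[0]+c*x,v[1]+k*x,.119+.08*np.sin(q-.35)];p=proj(S,[P])[0];print(q,np.round(P,4),p,proj(W,[P])[0])
    if q in(0,.95): print("blob",blob(S[0],int(p[0]),int(p[1]),11))
s=sense();R=s["ee_rot"];print(s["tcp_pos"],s["joints"].round(1))
E
python3 q.py
```

```text
0 [0.5327 0.1178 0.0916] [268.65649575 250.84641614] [148.93590398 202.03145337]Traceback (most recent call last):
  File "q.py", line 7, in <module>
    if q in(0,.95): print("blob",blob(S[0],int(p[0]),int(p[1]),11))
                                 ~~~~^^^^^^^^^^^^^^^^^^^^^^^^^^^^^
  File "h.py", line 23, in blob
    i=1+np.argmax(st[1:,4]);return ce[i]+[u-r,v-r],st[i]
        ~~~~~~~~~^^^^^^^^^^
    return _wrapfunc(a, 'argmax', axis=axis, out=out, **kwds)
    return bound(*args, **kwds)
ValueError: attempt to get argmax of an empty sequence
```

>>> arm_command(deltas=[[0,0,-0.12,0,-1,-1,1],[0,0,-0.24,0,-3,-1,1],[0,0,-0.36,0,-5,-1,1],[0,0,-0.48,0,-7,-1,1],[0,0,-0.6,0,-9.3,-1,1],[0,0,-0.72,0,-9.3,-1,1],[0,0,-0.84,0,-9.3,-1,1],[0,0,-0.96,0,-9.3,-1,1]])

```text
time_s: 24.42
tcp_pos: [0.5409, 0.1274, 0.2568]
ee_rot: [[-0.985, -0.174, 0.001], [-0.174, 0.985, 0.001], [-0.001, 0.001, -1.0]]
wrist_force: [-0.4, 0.5, 0.1]
gripper_width: 0.021
gripper_force: 0.0
```

>>> arm_command(deltas=[[0,0,-0.12,0,0,0,1],[0,0,-0.24,0,0,0,1],[0,0,-0.36,0,0,0,1],[0,0,-0.48,0,0,0,1],[0,0,-0.6,0,0,0,1],[0,0,-0.61,0,0,0,1],[0,0,-0.61,0,0,0,1]])

```text
time_s: 25.0
tcp_pos: [0.5411, 0.1277, 0.2565]
ee_rot: [[-0.713, -0.701, 0.0], [-0.701, 0.713, 0.001], [-0.001, 0.0, -1.0]]
wrist_force: [0.5, -0.1, -0.5]
gripper_width: 0.008
gripper_force: 0.0
```

```bash
sed -i 's/    if q in(0,.95).*//' q.py; python3 q.py; python3 - <<'E'
from h import *
import pickle
rel([.539,.124,.222],.78)
S,W=pickle.load(open("c12.pkl","rb"))
cv2.imwrite("pics/c12.png",np.hstack([cv2.resize(S[0][190:290,195:295],(400,400),interpolation=cv2.INTER_CUBIC),cv2.resize(W[0],(400,300))[:, :].copy() if 0 else cv2.copyMakeBorder(cv2.resize(W[0],(400,300)),0,100,0,0,cv2.BORDER_CONSTANT)]))
E
```

```text
0 [0.5327 0.1178 0.0916] [268.65649575 250.84641614] [274.16690499 188.48468708]
0.05 [0.5318 0.1169 0.0954] [269.05297172 249.59172731] [274.12965517 187.79571161]
0.1 [0.5311 0.1161 0.0992] [269.38967292 248.33555936] [274.0921672  187.32898181]
0.15 [0.5304 0.1155 0.1031] [269.66560155 247.08067151] [274.05452346 187.09452441]
0.9 [0.5377 0.1226 0.1608] [266.19524331 230.32119996] [273.55335084 217.25303029]
0.95 [0.5392 0.1242 0.1642] [265.46260953 229.4672773 ] [273.53132642 221.7157016 ]
[0.54113485 0.12774737 0.25653749] [ 30.   14.7  -8.   -0.  -67.2 -75.4]
t 25.1 tcp [0.5411 0.1277 0.2565] F [-0.2  0.3 -0.3] w 0.4
shift cm [ 0.42 -0.12  3.45] turn [ 0.     0.001 -0.003]
```

View pics/c12.png

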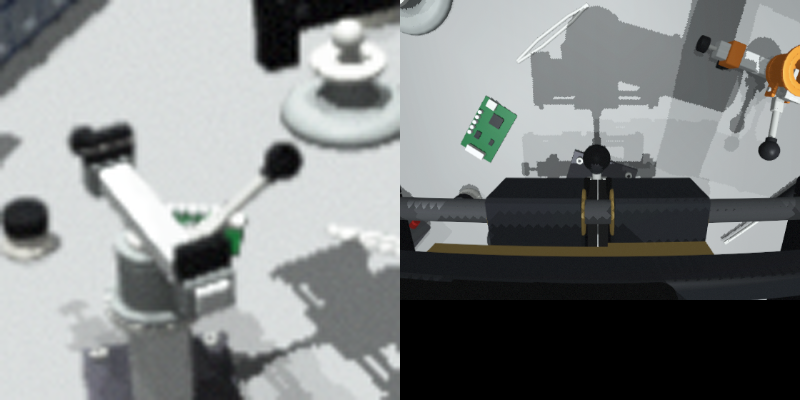

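The picture shows the vise flat on the square post with the handle up, knob at side (265.3,230) and wrist (276,221). The closed fingers are just behind and above it. I press the knob down along its arc with closed fingertips.

>>> arm_command(deltas=[[0,0,0,0.4,0.05,2,1],[0,0,0,0.5,0.05,4,1],[0,0,0,0.6,0.05,5.2,1],[0,0,0,0.6,0.05,6,1],[0,0,0,0.9,0.05,6.5,1],[0,0,0,1.1,0.05,7,1],[0,0,0,1.3,0.05,7.6,1],[0,0,0,1.5,0.05,8.2,1]])

```text
time_s: 25.77
tcp_pos: [0.5304, 0.1176, 0.1749]
ee_rot: [[-0.711, -0.703, 0.002], [-0.703, 0.711, 0.001], [-0.002, -0.0, -1.0]]
wrist_force: [-0.6, -0.9, 0.9]
gripper_width: 0.002
gripper_force: 0.5
```

>>> arm_command(deltas=[[0,0,0,0.2,0,0.6,1],[0,0,0,0.3,0,1.2,1],[0,0,0,0.32,0,1.8,1],[0,0,0,0.32,0,2.4,1],[0,0,0,0.28,0,3,1],[0,0,0,0.2,0,3.6,1],[0,0,0,0.1,0,4.1,1],[0,0,0,0,0,4.5,1]])

```text
time_s: 26.43
tcp_pos: [0.5301, 0.1178, 0.1288]
ee_rot: [[-0.711, -0.703, -0.0], [-0.703, 0.711, 0.0], [0.0, 0.0, -1.0]]
wrist_force: [0.8, -1.0, 0.4]
gripper_width: 0.005
gripper_force: 0.3
```

```bash
python3 q.py; python3 - <<'E'
from h import *
import pickle
rel([.5327,.1178,.1236],.78)
S,W=pickle.load(open("c12.pkl","rb"));print(blob(S[0],267,245,10))
E
```

```text
0 [0.5327 0.1178 0.0916] [268.65649575 250.84641614] [271.20968761 261.02704004]
0.05 [0.5318 0.1169 0.0954] [269.05297172 249.59172731] [271.09669952 261.43020387]
0.1 [0.5311 0.1161 0.0992] [269.38967292 248.33555936] [270.97904509 262.2517411 ]
0.15 [0.5304 0.1155 0.1031] [269.66560155 247.08067151] [270.85672669 263.5173713 ]
0.9 [0.5377 0.1226 0.1608] [266.19524331 230.32119996] [268.63403353 352.96427476]
0.95 [0.5392 0.1242 0.1642] [265.46260953 229.4672773 ] [268.48959435 364.27538335]
[0.53001702 0.11777121 0.12867563] [ 29.6  20.5 -19.9  -0.  -49.6 -74.9]
t 26.53 tcp [0.53   0.1178 0.1287] F [-0.1  0.4 -0.1] w 0.3
shift cm [-0.19 -0.19  0.51] turn [ 0.001 -0.    -0.   ]
(array([269.9408284, 242.6035503]), array([  8,   0,  12,  19, 169], dtype=int32))
```

>>> arm_command(deltas=[[0,0,0,-0.1,0,0.2,1],[0,0,0,-0.15,0,0.4,1],[0,0,0,-0.2,0,0.6,1],[0,0,0,-0.2,0,0.6,1]])

```text
time_s: 26.87
tcp_pos: [0.5317, 0.1192, 0.1235]
ee_rot: [[-0.711, -0.703, 0.0], [-0.703, 0.711, 0.001], [-0.001, 0.0, -1.0]]
wrist_force: [-0.7, 0.8, 1.7]
gripper_width: 0.004
gripper_force: 0.9
```

>>> arm_command(deltas=[[0,0,0,0,0,0.15,1],[0,0,0,0,0,0.3,1],[0,0,0,0,0,0.3,1]])

```text
time_s: 27.12
tcp_pos: [0.5312, 0.1188, 0.1204]
ee_rot: [[-0.711, -0.703, -0.0], [-0.703, 0.711, 0.0], [0.0, 0.0, -1.0]]
wrist_force: [-1.3, -0.9, 2.6]
gripper_width: 0.008
gripper_force: 1.1
```

>>> arm_command(deltas=[[0,0,0,0,0,0.15,1],[0,0,0,0,0,0.3,1],[0,0,0,0,0,0.3,1]])

```text
time_s: 27.37
tcp_pos: [0.531, 0.1187, 0.1173]
ee_rot: [[-0.711, -0.703, -0.001], [-0.703, 0.711, -0.0], [0.001, 0.001, -1.0]]
wrist_force: [-2.4, -0.9, 3.4]
gripper_width: 0.009
gripper_force: 1.5
```

>>> arm_command(deltas=[[0,0,0,0,0,0.15,1],[0,0,0,0,0,0.3,1],[0,0,0,0,0,0.3,1]])

```text
time_s: 27.62
tcp_pos: [0.5312, 0.1187, 0.1148]
ee_rot: [[-0.711, -0.703, -0.001], [-0.703, 0.711, -0.0], [0.001, 0.0, -1.0]]
wrist_force: [-2.9, -2.3, 5.8]
gripper_width: 0.002
gripper_force: 3.0
```

The stop is clearly reached: force is rising and I'm 9 mm past the free position. I retreat upward and look.

>>> arm_command(deltas=[[0,0,0,0,0,-0.4,1],[0,0,0,0,0,-0.9,1],[0,0,0,0,0,-1.5,1],[0,0,0,1,0,-4,1],[0,0,0,3,0,-8,1],[0,0,0,5,0,-12,1],[0,0,0,7,0,-14,1],[0,0,0,7,0,-14,1]])

```text
time_s: 28.28
tcp_pos: [0.4826, 0.0691, 0.2614]
ee_rot: [[-0.711, -0.703, 0.012], [-0.703, 0.711, 0.005], [-0.012, -0.005, -1.0]]
wrist_force: [0.5, 1.2, 0.3]
gripper_width: 0.006
gripper_force: 0.0
```

```bash
python3 q.py; python3 - <<'E'
from h import *
import pickle
S,W=pickle.load(open("c12.pkl","rb"));T=cam("top");print(blob(S[0],268,250,10),blob(W[0],274,215,80,40))
o=np.zeros((420,800,3),np.uint8);o[:400,:400]=cv2.resize(S[0][190:290,195:295],(400,400),interpolation=cv2.INTER_CUBIC)
o[:300,400:]=cv2.resize(T[0],(400,300));cv2.imwrite("pics/c13.png",o)
E
```

```text
0 [0.5327 0.1178 0.0916] [268.65649575 250.84641614] [274.95490498 275.47937003]
0.05 [0.5318 0.1169 0.0954] [269.05297172 249.59172731] [274.9207837  275.92575237]
0.1 [0.5311 0.1161 0.0992] [269.38967292 248.33555936] [274.88593467 276.60722302]
0.15 [0.5304 0.1155 0.1031] [269.66560155 247.08067151] [274.85042223 277.53067378]
0.9 [0.5377 0.1226 0.1608] [266.19524331 230.32119996] [274.30820053 322.89499418]
0.95 [0.5392 0.1242 0.1642] [265.46260953 229.4672773 ] [274.2778589  327.93551776]
[0.48199686 0.07000309 0.25623554] [ 27.4   7.7 -17.1  -0.1 -64.9 -72.7]
(array([268.30434783, 251.10869565]), array([ 7,  8,  8,  7, 46], dtype=int32)) (array([274.24404364, 264.18859942]), array([   0,  114,  160,   41, 4491], dtype=int32))
```

```bash
python3 - <<'E'
from h import *
A=cv2.imread("pics/c12.png")[:400,:400];B=cv2.imread("pics/c13.png")[:400,:400]
for b in((175,235,235,300),(75,120,135,160),(105,240,175,310)):
    u0,v0,u1,v1=b;r=cv2.matchTemplate(B[v0-20:v1+20,u0-20:u1+20],A[v0:v1,u0:u1],cv2.TM_CCOEFF_NORMED);_,m,_,l=cv2.minMaxLoc(r)
    print((l[0]-20)/4,(l[1]-20)/4,round(m,3))
from station import finish_job
print(finish_job())
E
```

```text
-0.25 0.0 0.979
0.0 0.0 0.995
0.0 0.0 0.996
the job is handed in; nothing more can be done
None
```

The vise now sits flat on the square post with its handle pressed fully down, and the job is handed in. I viewed 12 pictures, two over the limit of 10, and the handle needed three tries to reach its up stop because gripping the knob tilted the freed vise slightly.

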